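# Fit the video light and hold the desk pole up

### The arm

A 6-joint arm with a two-finger parallel gripper is mounted at the origin on the work surface. World frame = base frame: x ahead of the robot, y to its left, z up, the work surface at z = 0. Lengths are in mm, angles in rad, forces in N, time in s.
With the tool pointing down it reaches from about 350 to 775 mm from the base axis. Payload 7.3 kg.
Tool frame: the origin (TCP) lies midway between the tips of the shut fingers; the grasp point (between the pads) lies 19 mm behind it; z points along the fingers, y is the line along which they close (so a half turn about z gives the same grasp; the last joint's range is limited). The gripper opens to 92 mm and grips with 3 to 60 N. Pads are 19 mm wide; open, the fingers measure 130 mm over their backs; the gripper's body (75 mm by 190 mm) begins 47 mm behind the grasp point.
Start: joints at [-1.408, 0.342, 1.524, -0, 1.275, -0.146], TCP at [159.578, -500.18, 226.741] pointing down, gripper open.
Joint ranges: [-2.53, 2.53], [-0.77, 2.02], [0.04, 2.7], [-1, 4.14], [0.28, 2.66], [-3.11, 3.11]. Speed limits (rad/s): [2.57, 2.57, 3.14, 3.14, 3.14, 3.14].

### API

Orientations are given as [roll, pitch, yaw] about the fixed x, y, z axes, in that order (R = Rz(yaw) Ry(pitch) Rx(roll)).
In Python, from plant import bot gives the robot as it stands.
- The arm moves only by the tool jog_arm, never from a script. Its arguments are lists of equal length, an entry for each row: "dp": the shift along the tool's x, y, z in m, a list of three; "twist": the turn about the tool's z in degrees. A call has 1 to 10 rows; each row shifts and turns the commanded pose from where the row before left it, along the tool's axes as they then stand; what a row does not reach is not made up. A row lasts 1/8 s, in which the tool goes at most 62.5 mm and 10.7 degrees, less where a joint would pass 70% of its speed; a pose out of reach is approached as far as the arm can. A call is refused whole if a number of a shift passes 0.0625 or a number of a turn 10.7, either way. A call with a gripper value outside its range is refused whole. "jaw" is the finger opening in m, from 0 to 0.0918, set as the call begins (left out, the last holds). The fingers move at their own pace and stop on an object; the grip force is fixed at half the most. Time passes only in rows, so rows that do not move let the fingers close. It gives the time, the measured TCP pose, the force, the opening and the grip force at its end, in the units of the state.
- bot.get_obs(): the state, without advancing time (a new reading comes with each control period).
- bot.capture(name): name is "scene" or "top"; returns the picture (420x560x3 uint8, blue, green, red); there is no depth.
- bot.camera_params(name): a dict with "fx", "fy", "cx", "cy" (pixels), "k1" (the pictures are not rectified: a ray, as slopes to the right and down, at radius r is drawn at 1 + k1 r^2 times it, then the intrinsics apply), "R" (3x3) and "t" (3): a world point X has camera coordinates R X + t. Camera axes: x right, y down, z forward; pixel columns grow to the right and rows downward; lengths in mm; the calibration is good to about 2 mm. A picture is of the moment at which its call begins. camera_params takes no time and is no camera call.
- bot.close_job(): hands the job in; it is judged then, once.
Trained networks look in the newest picture that a camera, given by its name, has taken for a name from the list of things; names that differ only in an ending like _2 or _b are one class to them, and where a whole thing is asked for, a point or a joint stands for the part that bears it (a point fixed in the world has none). Each returns a list of dicts, best first, with "confidence" (0 to 1); they miss things now and then, are a little off and sometimes report something else, mostly with a low value. They report only what shows in the picture. A call takes as long as a camera call. They do not tell look-alikes from the thing itself.
- bot.find_in(camera, label): "bbox" ([centre column, centre row, width, height] in pixels, round what is visible of it).
- bot.masks_of(camera, label): "pixels" (420x560 bool, what is visible of it) and "bbox" ([centre column, centre row, width, height] in pixels, round what is visible of it).
The state is a dict: "time": time; "joint_positions": joint angles; "dq": joint speeds; "tau": joint torques, N m; "tool_pos": TCP position; "tcp_rot": TCP orientation; "contact_force": force on the tool from outside, world axes, zero at the start; "moment": the same for the moment, N m; "grip_width": finger opening in mm; "finger_force": force on a finger pad.
Only numpy, scipy, OpenCV 4.12 (cv2) and the standard library are available. Lean on these libraries where they do the work, as an engineer would, in place of code of your own. Each camera call takes 0.05 s, during which the arm holds its last target. There are 200 camera calls.

### The job

Get the desk ready for a video call: slide the small video light onto the flat tongue of the desk pole until it clicks fully home, and let go of it. Then squeeze the release button in the pole's handle and pull the pole up, past its first stop, to its second stop at the very top. Finish while still holding the handle up there with the button squeezed in, the light still on its tongue, and leave the mug, mouse and vase where they stand.

Things in the scene. Friction and masses are not known exactly. Their poses are not given: they have to be found in the camera images.
- light: Small black video light, a box 56 (x) x 38 (y) x 44 (z) mm, about 150 g, pale lamp panel on its +x end. Starts upright on the desk. Origin: centre of its underside, z up. Grip it across y from above. Its lower part is a sleeve: a pocket open at the -x end, closed at the +x end, into which the pole's tongue goes.
- pocket_mouth (a point): Centre of the pocket's opening in the light: light frame (-28, 0, 8) mm, axes as the light's. The pocket is 27 mm wide (y), 8 mm high (from 4 to 12 mm above the light's underside) and runs 50 mm deep along +x: play round the tongue is 1.5 mm each way in width and in height.
- pole: Desk pole, fixed to the desk: base plate 150 (x) x 120 (y) x 12 mm, upright tube 30 mm thick (38 at its collar), 110 mm high, and on top the sliding mast with handle and tongue. Origin on the desk under the tube's axis, z up; the tongue points along +x.
- handle (a point): Point to grip, on the mast axis, 20 mm below the handle's top, 165 mm up with the mast down; axes as the pole's. Handle: upright black block 30 (x) x 32 (y) mm, 60 mm high. The grey release button, 22 mm wide, 32 high, centred at this height, stands 7 mm out of its +y side: gripping here from above across y (39 mm, 33 with the button in) squeezes it in.
- rail_tip (a point): Tip of the tongue, a level flat bar 24 mm wide, 5 thick, round-ended, pointing along +x of this point away from the handle; 110 mm from the mast axis, mid-thickness 127.5 mm up with the mast down. The light goes on open end first, moving along -x; a sprung ball in the tongue resists (up to about 12 N), then clicks. Home: tip against the pocket's closed end, pocket_mouth 50 mm behind the tip.
- mast (a joint): Height of the mast, m: 0 down, 0.06 first stop, 0.12 second stop (hard end at the top). It moves straight up. With the button out a latch keeps it from rising at 0 and catches it at 0.06; at the second stop nothing catches it, and let go it sinks by its own weight (about 5 N with the light).
- release (a joint): Travel of the release button, m: 0 out, 0.006 fully in (towards the handle's -y side). Sprung: about 3 N to start, 8 N fully in; the latch is free above 0.004.
- mug: White mug with a handle, 80 mm wide, 92 mm high, a bystander; origin at the centre of its foot.
- mouse: Black computer mouse, 108 x 60 x 30 mm, a bystander; origin at the centre of its underside.
- vase: Round-bellied green glass vase with pale mosaic dots, 104 mm wide, 110 mm high, a bystander; origin at the centre of its foot.
Mind the look-alikes: they are no part of the job. Of the things like the pole, leave any that is green or pink; of the rest the larger one is meant.

How it is judged:
By the outcome, as a careful person would: the job done as asked, in the order asked, and still so for the second after the job is handed in, while the arm keeps its last pose, push and grip.
It also fails if it takes over 51 s, if anything falls off the work surface, if the arm or the gripper's body presses on something with over 40 N, if the wrist force passes 120 N, or if a joint passes its speed limit or range.

## Working session

There is one attempt and no reset: what is moved stays moved. The work goes in short steps, Python scripts to look and compute and a tool call to move; the robot and the scene stay as the last step left them, time stands still between calls to the robot, and variables do not carry over. Pictures are saved under pics/ and viewed, at most 10 in all, crops included, and the job is handed in when it is done.

Besides the shell and the picture viewer there is one more tool, called after "Request:" by a JSON object that holds its "fn" and its "kwargs", one argument or row to a line. jog_arm: Moves the arm, as the interface text tells. Its arguments: {"type":"object","properties":{"dp":{"type":"array"},"twist":{"type":"array"},"jaw":{"type":"number"}},"required":["dp","twist"]}

```bash
mkdir -p pics; ls; python3 - <<'E'
from plant import bot
import cv2
for n in("scene","top"):
    cv2.imwrite(f"pics/{n}0.png",bot.capture(n))
    p=bot.camera_params(n);print(n,p)
    for l in("light","pole","mug","mouse","vase"):
        print(l,[(round(d["confidence"],2),[round(float(v)) for v in d["bbox"]]) for d in bot.find_in(n,l)])
o=bot.get_obs();print(o["time"],o["tool_pos"],o["tcp_rot"],o["grip_width"],o["contact_force"])
E
```

```text
pics
scene {'fx': 447.9574429720724, 'fy': 447.9574429720724, 'cx': 286.6759789669414, 'cy': 209.18538137754547, 'k1': 0.004014313141386068, 'R': array([[-0.71538548,  0.6986204 , -0.01237503],
       [ 0.59481748,  0.59960758, -0.5354091 ],
       [-0.36662756, -0.39038478, -0.84450219]]), 't': array([ 364.35127568, -293.31072893, 1348.05730207])}
light [(0.84, [195, 142, 24, 24])]
pole [(0.97, [357, 191, 48, 60]), (0.85, [242, 307, 81, 105]), (0.78, [343, 295, 52, 61]), (0.7, [289, 226, 77, 94])]
mug [(0.75, [180, 246, 51, 51])]
mouse [(0.57, [163, 206, 37, 36])]
vase [(0.76, [437, 318, 51, 56])]
top {'fx': 540.7689836074541, 'fy': 540.7689836074541, 'cx': 283.12125317378667, 'cy': 206.00875476814116, 'k1': -0.1743047174943338, 'R': array([[-1.21731795e-02, -9.99925827e-01, -3.93771250e-04],
       [-9.91094487e-01,  1.21178872e-02, -1.32607970e-01],
       [ 1.32602906e-01, -1.22399611e-03, -9.91168488e-01]]), 't': array([  50.28372314,  572.74726387, 1490.68290771])}
light [(0.69, [418, 219, 26, 18])]
pole [(0.89, [261, 138, 64, 51]), (0.76, [270, 287, 49, 28]), (0.68, [286, 213, 67, 41]), (0.27, [382, 156, 33, 37])]
mug [(0.59, [332, 138, 31, 44])]
mouse [(0.79, [383, 155, 35, 37]), (0.17, [295, 205, 46, 20])]
vase [(0.74, [146, 240, 42, 40]), (0.44, [332, 138, 31, 44])]
0.6 [ 159.57382028 -500.16949919  226.73121929] [ 3.14153787e+00 -8.19509192e-06  3.08788369e-01] 91.97758779717044 [-0.30467961  0.50733852 -1.10824573]
```

View pics/scene0.png

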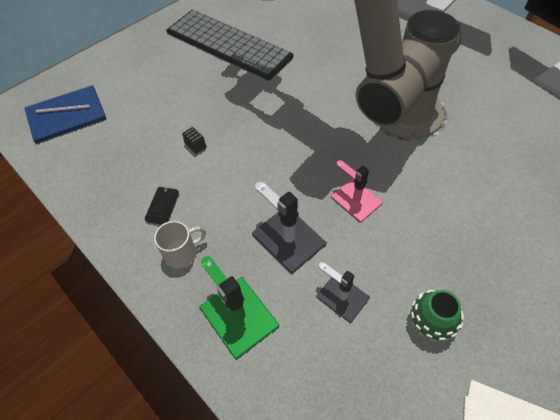

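View pics/top0.png

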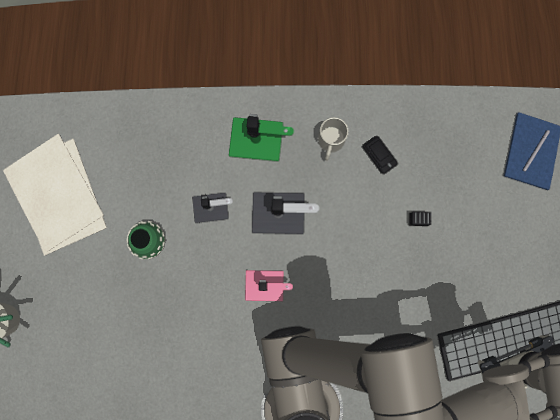

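The target pole is the larger grey one: scene about (289,226), top about (285,213), with the tongue tip at about (318,208) in the top view. The light is at scene (195,140) and top (419,218). Next I'll zoom in and fit the poses to the masks.

```bash
cat > h.py <<'E'
from plant import bot
import numpy as np, cv2
from scipy.optimize import minimize
P={n:bot.camera_params(n) for n in("scene","top")}
def proj(n,X):
    p=P[n];c=np.atleast_2d(X)@p["R"].T+p["t"];s=c[:,:2]/c[:,2:]
    s=s*(1+p["k1"]*(s**2).sum(1,keepdims=True))
    return s*[p["fx"],p["fy"]]+[p["cx"],p["cy"]]
def ray(n,uv):
    p=P[n];d=(np.array(uv,float)-[p["cx"],p["cy"]])/[p["fx"],p["fy"]];s=d.copy()
    for _ in range(20): s=d/(1+p["k1"]*(s@s))
    v=p["R"].T@np.r_[s,1];return -p["R"].T@p["t"],v
def onz(n,uv,z):
    o,v=ray(n,uv);return o+v*(z-o[2])/v[2]
def box(x0,x1,y0,y1,z0,z1):
    return np.array([[x,y,z] for x in(x0,x1) for y in(y0,y1) for z in(z0,z1)],float)
def pole(m=0): # convex parts
    a=np.linspace(0,2*np.pi,16,endpoint=False)
    cyl=lambda r,z0,z1,cx=0:np.array([[cx+r*np.cos(t),r*np.sin(t),z] for t in a for z in(z0,z1)])
    return [box(-75,75,-60,60,0,12),cyl(15,12,110),box(-15,15,-16,16,125+m,185+m),box(-15,98,-12,12,125+m,130+m),cyl(12,125+m,130+m,98),cyl(12,110,130+m)]
def light(): return [box(-28,28,-19,19,0,44)]
def place(parts,q,z=0):
    c,s=np.cos(q[2]),np.sin(q[2]);R=np.array([[c,-s,0],[s,c,0],[0,0,1]])
    return [X@R.T+[q[0],q[1],z] for X in parts]
S=8
def sil(n,parts,roi):
    x0,y0,w,h=roi;im=np.zeros((h*S,w*S),np.uint8)
    for X in parts:
        uv=(proj(n,X)-[x0-.5,y0-.5])*S
        cv2.fillConvexPoly(im,cv2.convexHull(uv.astype(np.float32)).round().astype(np.int32),1)
    return cv2.resize(im.astype(np.float32),(w,h),interpolation=cv2.INTER_AREA)
def fit(masks,model,q0,z=0):
    rois={}
    for n,m in masks.items():
        v,u=np.nonzero(m);rois[n]=(u.min()-12,v.min()-12,np.ptp(u)+25,np.ptp(v)+25)
    def cost(q):
        e=0
        for n,m in masks.items():
            x,y,w,h=rois[n];e+=((sil(n,place(model,q,z),rois[n])-m[y:y+h,x:x+w])**2).sum()
        return e
    best=None
    for d in(-.12,0,.12):
        q=np.array(q0,float)+[0,0,d]
        r=minimize(cost,q,method="Nelder-Mead",options=dict(initial_simplex=q+np.array([[0,0,0],[12,0,0],[0,12,0],[0,0,.12]]),xatol=.02,fatol=.05))
        if best is None or r.fun<best.fun: best=r
    return best.x,best.fun,[m.sum() for m in masks.values()]
E
python3 - <<'E'
from h import *
im={n:bot.capture(n) for n in P}
M={}
for l,c in(("light",dict(scene=(195,142),top=(418,219))),("pole",dict(scene=(289,226),top=(286,213)))):
    ms={}
    for n in P:
        ds=bot.masks_of(n,l)
        d=min(ds,key=lambda d:np.hypot(d["bbox"][0]-c[n][0],d["bbox"][1]-c[n][1]));print(l,n,d["bbox"],d["confidence"])
        ms[n]=d["pixels"]
    M[l]=ms
g=onz("top",(418,219),30);print("light guess",g)
tip=onz("top",(312,208),127);ax=onz("top",(277,205),185);print(tip,ax)
yaw=np.arctan2(*(tip-ax)[1::-1])
for ms,nm in((M["light"],"both"),({"top":M["light"]["top"]},"top"),({"scene":M["light"]["scene"]},"scene")):
    print("light",nm,fit(ms,light(),[g[0],g[1],yaw]))
for ms,nm in((M["pole"],"both"),({"top":M["pole"]["top"]},"top"),({"scene":M["pole"]["scene"]},"scene")):
    print("pole",nm,fit(ms,pole(),[ax[0],ax[1],yaw]))
t=[]
for l,c in(("light",dict(scene=(175,122,40,40),top=(398,199,40,40))),("pole",dict(scene=(240,170,100,110),top=(240,180,100,70)))):
    r=[]
    for n in P:
        x,y,w,h=c[n];k=im[n][y:y+h,x:x+w].copy()
        r.append(cv2.resize(k,(380,290 if l=="light" else 300),interpolation=cv2.INTER_CUBIC))
    t.append(np.hstack(r))
cv2.imwrite("pics/crop1.png",np.vstack(t))
np.savez("m.npz",**{l+n:M[l][n] for l in M for n in P})
E
```

```text
light scene [190.9, 141.4, 27.2, 27.3] 0.62
light top [419.6, 217.5, 21.7, 21.6] 0.66
pole scene [287.8, 224.4, 78.3, 94.2] 0.69
pole top [285.4, 214.8, 67.6, 40.0] 0.6
light guess [ 532.13660557 -342.65106006   30.        ]
[555.14596334 -33.38328457 127.        ] [556.46247827  59.0743486  185.        ]
light both (array([ 535.90039171, -348.83480516,   -1.64333035]), np.float64(35.80419921875), [np.int64(390), np.int64(348)])
light top (array([ 535.34598981, -348.91754801,   -1.60920933]), np.float64(10.698486328125), [np.int64(348)])
light scene (array([ 536.35774005, -348.91036045,   -1.69309647]), np.float64(17.5322265625), [np.int64(390)])
pole both (array([559.49300704,  58.25352745,  -1.60561106]), np.float64(274.615234375), [np.int64(3126), np.int64(2273)])
pole top (array([557.67272318,  58.35405541,  -1.59519065]), np.float64(70.19921875), [np.int64(2273)])
pole scene (array([561.00041823,  57.55311886,  -1.61507042]), np.float64(174.655517578125), [np.int64(3126)])
```

View pics/crop1.png

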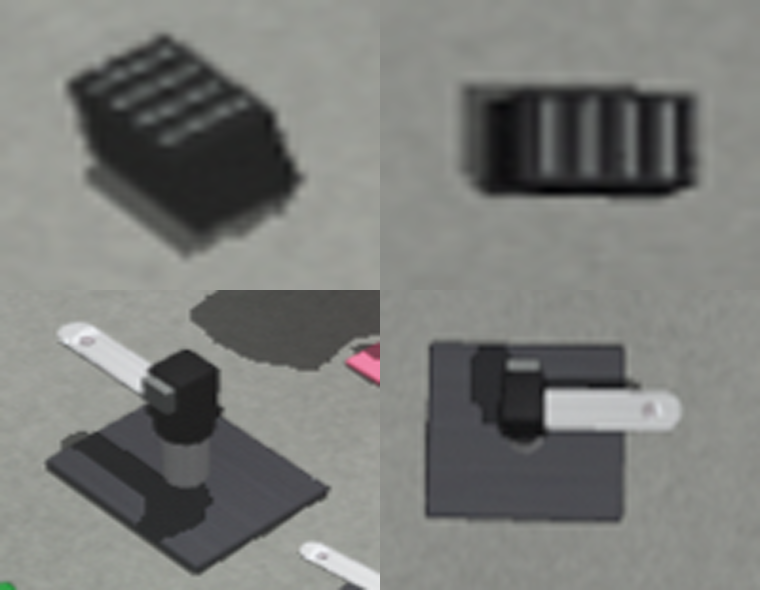

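The light's visible end, the +y world end, is dark in both views. So the pale panel faces away and the pocket already faces the pole. The pole's grey button is on its +x world side. Next I'll refine using colour segmentation, fitting the tongue on its white pixels and the light on its dark pixels.

```bash
cat >> h.py <<'E'
def tongue(): # visible white top: from handle face to round tip
    a=np.linspace(-np.pi/2,np.pi/2,15)
    e=np.array([[98+12*np.cos(t),12*np.sin(t),z] for t in a for z in(125,130)])
    return [np.vstack([box(15,16,-12,12,125,130),e])]
def white(n,im,tipuv,lo=150):
    g=im.min(2)>lo;k,lab=cv2.connectedComponents(g.astype(np.uint8))
    return lab==lab[tipuv[1],tipuv[0]]
E
python3 - <<'E'
from h import *
m=np.load("m.npz");im={n:cv2.imread(f"pics/{n}0.png") for n in P}
L={}
for n in P:
    g=im[n].max(2);near=cv2.dilate(m["light"+n].astype(np.uint8),np.ones((9,9)))>0
    v=g[near];print(n,"light hist",np.histogram(v,bins=[0,20,40,60,80,100,120,140,160,200])[0])
    d=(near&(g<62)).astype(np.uint8);k,lab,st,_=cv2.connectedComponentsWithStats(d);d=lab==1+st[1:,4].argmax()
    v,u=np.nonzero(d);h=np.zeros(d.shape,np.uint8);cv2.fillConvexPoly(h,cv2.convexHull(np.c_[u,v].astype(np.int32)),1);L[n]=h>0
for ms in(L,{"top":L["top"]},{"scene":L["scene"]}): print("light",fit(ms,light(),[535,-349,-1.6]))
for n,t in(("scene",(270,193)),("top",(300,208))):
    g=im[n].min(2);print(n,g[t[1]-12:t[1]+13:1,t[0]])
T={"scene":white("scene",im["scene"],(270,193)),"top":white("top",im["top"],(300,208))}
for ms in(T,{"top":T["top"]},{"scene":T["scene"]}): print("tongue",fit(ms,tongue(),[558,58,-1.6]))
E
```

```text
scene light hist [  0 175 130  76  74  27  33 289  42]
top light hist [ 26  89 107  68  32  68  78 264   0]
light (array([ 535.79048056, -348.76539506,   -1.63040979]), np.float64(45.5107421875), [np.int64(377), np.int64(320)])
light (array([ 535.28350823, -348.75177733,   -1.60946562]), np.float64(9.095947265625), [np.int64(320)])
light (array([ 536.9106639 , -346.37161811,   -1.67352301]), np.float64(31.6318359375), [np.int64(377)])
scene [147 145 148 146 151 153 154 171 196 207 205 208 211 210 208 208 210 211
 210 205 186 141 130 144 151]
top [ 72  73  74  74  60  40  32 143 192 190 190 189 191 192 188 193 156  70
  73  75  74  75  76  76  75]
tongue (array([558.44694338,  56.00790051,  -1.60642683]), np.float64(5614.9638671875), [np.int64(5804), np.int64(314)])
tongue (array([558.68030163,  57.6570063 ,  -1.60285789]), np.float64(15.602783203125), [np.int64(314)])
tongue (array([555.62202313,  36.33341125,  -1.57642657]), np.float64(5529.35302734375), [np.int64(5804)])
```

```bash
python3 - <<'E'
from h import *
im={n:cv2.imread(f"pics/{n}0.png") for n in P}
T={"scene":white("scene",im["scene"],(270,193),178),"top":white("top",im["top"],(300,208),140)}
for ms in(T,{"top":T["top"]},{"scene":T["scene"]}):
    q,*r=fit(ms,tongue(),[558,58,-1.6]);print("tongue",q,r,"tip",q[:2]+110*np.array([np.cos(q[2]),np.sin(q[2])]))
E
```

```text
tongue [559.28016843  57.15694704  -1.60812196] [np.float64(126.16748046875), [np.int64(251), np.int64(332)]] tip [555.17530196 -52.7664357 ]
tongue [559.59381899  57.1439622   -1.61124777] [np.float64(8.60595703125), [np.int64(332)]] tip [555.14537415 -52.76605253]
tongue [558.65244962  42.27210146  -1.6141273 ] [np.float64(109.43701171875), [np.int64(251)]] tip [553.88753381 -67.62464817]
```

Request:
{"fn": "jog_arm", "kwargs": {
  "dp": [
    [0.05,0.02,0],
    [0.05,0.02,0],
    [0.05,0.02,0],
    [0.05,0.02,0],
    [0.05,0.02,0],
    [0.05,0.02,0],
    [0,0,0]
  ],
  "twist": [0,0,0,0,0,0,0],
  "jaw": 0.0918
}}

```text
time: 1.78
tool_pos: [485.4, -522.1, 224.6]
tcp_rot: [-3.14, -0.0, 0.313]
contact_force: [-0.5, -0.7, 0.0]
grip_width: 92.1
finger_force: 0.0
```

Request:
{"fn": "jog_arm", "kwargs": {
  "dp": [
    [0.0337,-0.0498,0],
    [0.0337,-0.0498,0],
    [0.0337,-0.0498,0],
    [0,0,0.02],
    [0,0,0.02],
    [0,0,0.02],
    [0,0,0.02],
    [0,0,0.02],
    [0,0,0.02],
    [0,0,0]
  ],
  "twist": [0,0,0,-10,-10,-10,-10,-10,-10,-9.7]
}}

```text
time: 3.02
tool_pos: [530.9, -350.0, 105.0]
tcp_rot: [-3.138, -0.002, 1.53]
contact_force: [-0.1, 0.1, 0.0]
grip_width: 91.8
finger_force: 0.0
```

Request:
{"fn": "jog_arm", "kwargs": {
  "dp": [
    [0.0014,0.0046,0.01],
    [0,0,0.02],
    [0,0,0.02],
    [0,0,0.02],
    [0,0,0.015],
    [0,0,0.008],
    [0,0,0],
    [0,0,0]
  ],
  "twist": [0,0,0,0,0,0,0,0]
}}

```text
time: 4.03
tool_pos: [537.9, -349.5, 14.5]
tcp_rot: [3.14, 0.001, 1.525]
contact_force: [0.2, 0.7, 1.3]
grip_width: 91.7
finger_force: 0.0
```

```bash
python3 - <<'E'
from h import *
t=[]
for n,(x,y,w,h) in dict(scene=(145,92,100,100),top=(370,170,100,100)).items():
    t.append(cv2.resize(bot.capture(n)[y:y+h,x:x+w],(400,400),interpolation=cv2.INTER_CUBIC))
cv2.imwrite("pics/c2.png",np.hstack(t))
o=bot.get_obs();print(o["tool_pos"],o["tcp_rot"],o["contact_force"])
E
```

```text
[ 537.83043509 -349.41269414   14.54402505] [3.14044302e+00 9.54040680e-04 1.52506624e+00] [ 0.13173242 -0.16338555  1.44981668]
```

View pics/c2.png

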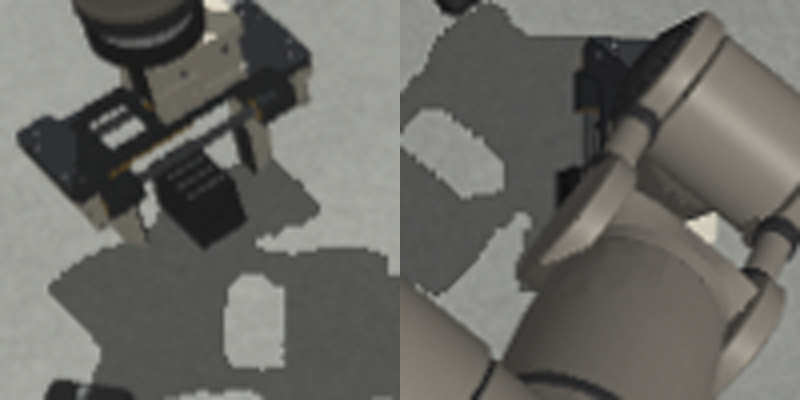

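The fingers straddle the light, at about (200,200) in the scene crop. Lowering a little and closing.

Request:
{"fn": "jog_arm", "kwargs": {
  "dp": [
    [0,-0.002,0.003],
    [0,0,0],
    [0,0,0]
  ],
  "twist": [0,0,0]
}}

```text
time: 4.5
tool_pos: [535.4, -349.0, 10.8]
tcp_rot: [3.142, 0.0, 1.525]
contact_force: [0.1, 0.0, -0.3]
grip_width: 91.6
finger_force: 0.0
```

Request:
{"fn": "jog_arm", "kwargs": {
  "dp": [
    [0,0,0],
    [0,0,0],
    [0,0,0],
    [0,0,0],
    [0,0,0],
    [0,0,0],
    [0,0,0],
    [0,0,0]
  ],
  "twist": [0,0,0,0,0,0,0,0],
  "jaw": 0.0
}}

```text
time: 5.5
tool_pos: [535.5, -349.0, 10.7]
tcp_rot: [3.142, 0.0, 1.525]
contact_force: [-0.5, 0.2, -0.4]
grip_width: 37.7
finger_force: 30.0
```

Request:
{"fn": "jog_arm", "kwargs": {
  "dp": [
    [0,0,-0.02],
    [0,0,-0.04],
    [0.0474,0.0013,-0.0119],
    [0.0474,0.0013,-0.0119],
    [0.0474,0.0013,-0.0119],
    [0.0474,0.0013,-0.0119],
    [0.0474,0.0013,-0.0119],
    [0,0,0],
    [0,0,0]
  ],
  "twist": [0,0,0,0,0,0,0,-0.5,0]
}}

```text
time: 6.62
tool_pos: [552.6, -112.7, 130.0]
tcp_rot: [-3.141, 0.0, 1.535]
contact_force: [0.1, -0.7, -1.4]
grip_width: 37.9
finger_force: 30.0
```

```bash
python3 - <<'E'
from h import *
im={n:bot.capture(n) for n in P}
t=[]
for n,(x,y,w,h) in dict(scene=(205,125,100,100),top=(270,170,100,100)).items():
    t.append(cv2.resize(im[n][y:y+h,x:x+w],(400,400),interpolation=cv2.INTER_CUBIC))
    cv2.imwrite(f"pics/{n}3.png",im[n])
cv2.imwrite("pics/c3.png",np.hstack(t))
o=bot.get_obs();print(o["tool_pos"],o["tcp_rot"],o["contact_force"],o["joint_positions"])
E
```

```text
[ 552.41621246 -113.59157531  129.73585172] [-3.14085024e+00  1.52863951e-04  1.53265338e+00] [ 0.05917012  1.18321564 -2.00620977] [-3.38476915e-01  5.04911392e-01  1.55091097e+00 -4.13185646e-04
  1.08643429e+00 -3.00141389e-01]
```

View pics/c3.png

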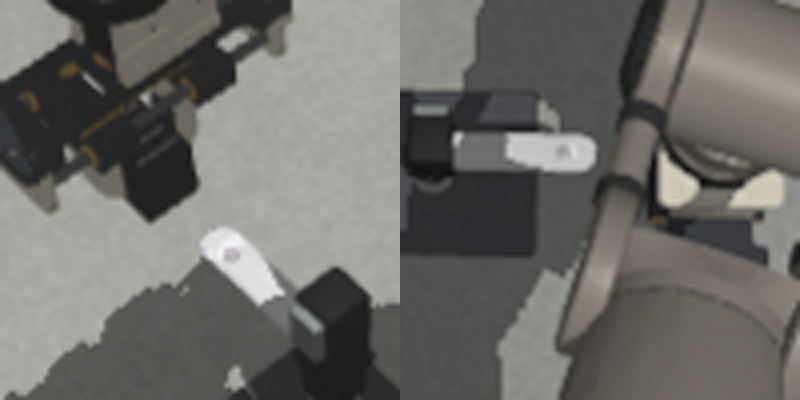

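The light's dark mouth end, at about (170,185) in the scene crop, lines up with the tongue tip at (205,235). Advancing into the first part of the pocket.

Request:
{"fn": "jog_arm", "kwargs": {
  "dp": [
    [0.015,0,0],
    [0.013,0,0],
    [0.004,0,0],
    [0.004,0,0],
    [0.004,0,0],
    [0.004,0,0],
    [0,0,0]
  ],
  "twist": [0,0,0,0,0,0,0]
}}

```text
time: 7.6
tool_pos: [554.3, -68.4, 130.2]
tcp_rot: [3.142, 0.0, 1.534]
contact_force: [-0.9, -0.7, -1.5]
grip_width: 37.8
finger_force: 30.0
```

```bash
python3 - <<'E'
from h import *
im=bot.capture("scene")
x,y,w,h=215,135,80,80
k=8;c=cv2.resize(im[y:y+h,x:x+w],(w*k,h*k),interpolation=cv2.INTER_CUBIC)[:600]
cv2.imwrite("pics/c4.png",c)
for _ in range(3):
    bot.capture("top");o=bot.get_obs();print(o["tool_pos"].round(1),o["tcp_rot"].round(4),o["contact_force"].round(1),o["moment"].round(2))
E
```

```text
[554.3 -68.6 130.2] [3.1415e+00 2.0000e-04 1.5340e+00] [ 0.9  0.5 -2. ] [ 0.03 -0.07  0.05]
[554.3 -68.7 130.2] [3.1415e+00 1.0000e-04 1.5339e+00] [ 0.2 -0.4 -1.1] [ 0.   -0.13 -0.01]
[554.3 -68.7 130.2] [3.1416e+00 1.0000e-04 1.5339e+00] [ 0.4 -0.6 -1.1] [ 0.02 -0.1  -0.03]
```

View pics/c4.png

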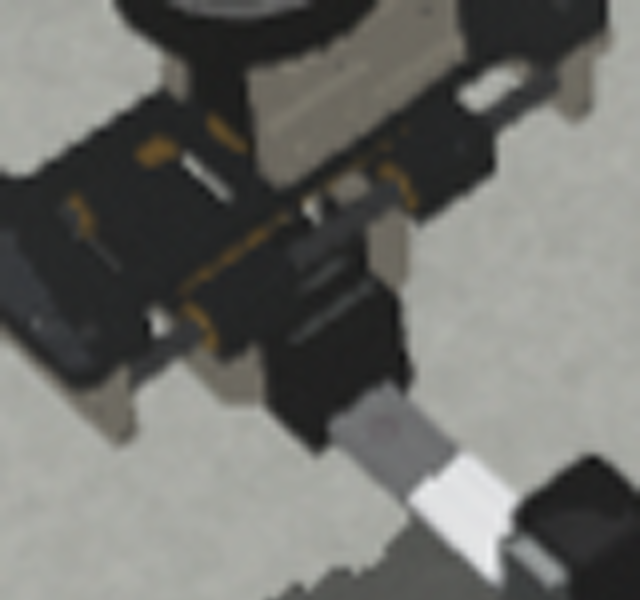

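The tongue is about 12 mm into the pocket, centred at (390,405) in the crop, and there is no contact force. Continuing.

Request:
{"fn": "jog_arm", "kwargs": {
  "dp": [
    [0.003,0,0],
    [0.003,0,0],
    [0.003,0,0],
    [0.003,0,0],
    [0.003,0,0],
    [0.003,0,0],
    [0.003,0,0],
    [0.003,0,0],
    [0,0,0]
  ],
  "twist": [0,0,0,0,0,0,0,0,0]
}}

```text
time: 8.93
tool_pos: [555.4, -44.1, 130.3]
tcp_rot: [3.141, -0.0, 1.534]
contact_force: [1.1, 0.3, 2.6]
grip_width: 37.7
finger_force: 30.0
```

Request:
{"fn": "jog_arm", "kwargs": {
  "dp": [
    [0.003,0,0],
    [0.003,0,0],
    [0.002,0,0],
    [0.002,0,0],
    [0,0,0]
  ],
  "twist": [0,0,0,0,0]
}}

```text
time: 9.55
tool_pos: [555.7, -34.1, 130.2]
tcp_rot: [3.141, -0.001, 1.534]
contact_force: [2.2, -0.4, 2.0]
grip_width: 38.2
finger_force: 30.0
```

Request:
{"fn": "jog_arm", "kwargs": {
  "dp": [
    [0.001,0,0],
    [0.001,0,0],
    [0.001,0,0],
    [0,0,0]
  ],
  "twist": [0,0,0,0]
}}

```text
time: 10.05
tool_pos: [555.8, -31.5, 130.0]
tcp_rot: [3.141, 0.0, 1.534]
contact_force: [4.4, -1.3, -1.8]
grip_width: 37.6
finger_force: 30.0
```

```bash
cat > obs.py <<'E'
from h import *
import sys
for _ in range(int(sys.argv[1]) if len(sys.argv)>1 else 2):
    im=bot.capture("scene");o=bot.get_obs();print(round(o["time"],2),o["tool_pos"].round(1),o["tcp_rot"].round(4),o["contact_force"].round(1),o["moment"].round(2),round(float(o["grip_width"]),1),np.round(o["finger_force"],1))
E
python3 obs.py 3
```

```text
10.1 [555.8 -31.6 130. ] [ 3.1414 -0.      1.534 ] [ 3.8 -1.7 -1.2] [-0.35 -0.75 -0.03] 38.1 30.0
10.15 [555.8 -31.5 130.1] [ 3.1414 -0.      1.534 ] [ 4.  -2.  -0.7] [-0.36 -0.79 -0.04] 38.0 30.0
10.2 [555.8 -31.5 130. ] [ 3.1414e+00 -1.0000e-04  1.5340e+00] [ 3.9 -2.1 -1.5] [-0.32 -0.82 -0.02] 37.9 30.0
```

Request:
{"fn": "jog_arm", "kwargs": {
  "dp": [
    [0.001,0.0007,0],
    [0.001,0,0],
    [0,0,0]
  ],
  "twist": [0,0,0]
}}

```text
time: 10.58
tool_pos: [555.9, -29.3, 129.9]
tcp_rot: [-3.14, -0.0, 1.534]
contact_force: [1.3, -0.8, -2.4]
grip_width: 37.9
finger_force: 30.0
```

```bash
python3 obs.py 2
```

```text
10.62 [555.9 -29.3 129.9] [-3.1403e+00 -4.0000e-04  1.5341e+00] [ 1.1  0.2 -0.8] [-0.03 -0.25  0.01] 38.0 30.0
10.68 [555.9 -29.3 129.9] [-3.1403e+00 -5.0000e-04  1.5341e+00] [ 1.4  1.  -2.6] [-0.   -0.23 -0.02] 37.9 30.0
```

Request:
{"fn": "jog_arm", "kwargs": {
  "dp": [
    [0.001,0,0],
    [0.001,0,0],
    [0,0,0]
  ],
  "twist": [0,0,0]
}}

```text
time: 11.05
tool_pos: [556.1, -28.3, 130.0]
tcp_rot: [-3.14, 0.001, 1.534]
contact_force: [-1.1, -5.4, -2.4]
grip_width: 38.0
finger_force: 30.0
```

```bash
python3 obs.py 2
```

```text
11.1 [556.1 -28.3 130. ] [-3.1405e+00  1.2000e-03  1.5340e+00] [-1.4 -5.6 -3. ] [-0.92  0.13  0.03] 37.6 30.0
11.15 [556.  -28.3 130. ] [-3.1404e+00  1.2000e-03  1.5339e+00] [-2.2 -6.  -2.3] [-0.93  0.06 -0.03] 38.0 30.0
```

Request:
{"fn": "jog_arm", "kwargs": {
  "dp": [
    [0.001,0,0],
    [0.001,0,0],
    [0,0,0]
  ],
  "twist": [0,0,0]
}}

```text
time: 11.52
tool_pos: [556.1, -28.0, 129.9]
tcp_rot: [-3.14, 0.004, 1.534]
contact_force: [-1.4, -12.1, -3.3]
grip_width: 37.6
finger_force: 30.0
```

```bash
python3 obs.py 1
```

```text
11.57 [556.1 -28.  129.9] [-3.1403  0.0039  1.5338] [ -1.2 -11.7  -2.5] [-2.1   0.28 -0.09] 38.0 30.0
```

Request:
{"fn": "jog_arm", "kwargs": {
  "dp": [
    [0.001,0,0],
    [0.001,0,0],
    [0.001,0,0],
    [0,0,0]
  ],
  "twist": [0,0,0,0]
}}

```text
time: 12.08
tool_pos: [556.1, -27.7, 129.9]
tcp_rot: [-3.14, 0.008, 1.534]
contact_force: [-3.0, -22.4, -4.4]
grip_width: 37.9
finger_force: 30.0
```

```bash
python3 obs.py 1; python3 - <<'E'
from h import *
im=bot.capture("scene")
x,y,w,h=225,135,80,75
c=cv2.resize(im[y:y+h,x:x+w],(640,600),interpolation=cv2.INTER_CUBIC);cv2.imwrite("pics/c5.png",c)
E
```

```text
12.12 [556.1 -27.7 129.8] [-3.1401  0.0081  1.5337] [ -2.2 -22.   -4.7] [-3.95  0.37 -0.07] 37.9 30.0
```

View pics/c5.png

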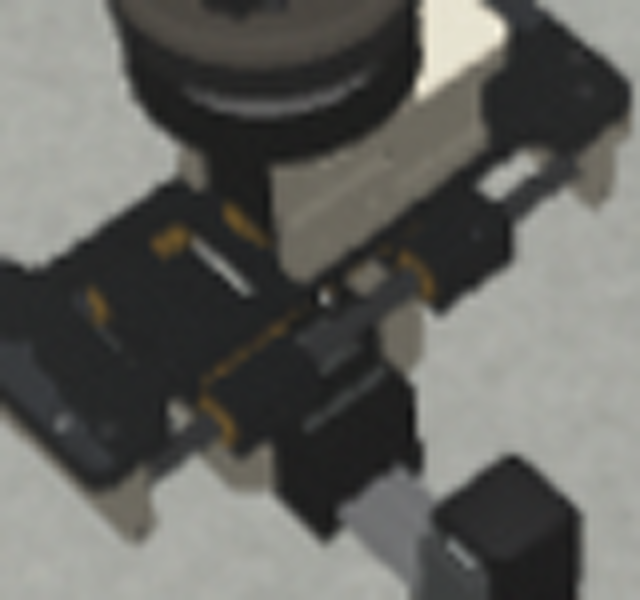

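The light is firmly seated: 22 N of push gives no more travel, and the mouth is about 45 mm from the handle face in the picture. Next I'll take the push off, open the jaw and rise.

Request:
{"fn": "jog_arm", "kwargs": {
  "dp": [
    [-0.0015,0,0],
    [-0.0015,0,0],
    [0,0,0]
  ],
  "twist": [0,0,0]
}}

```text
time: 12.55
tool_pos: [556.1, -28.0, 130.0]
tcp_rot: [-3.14, 0.004, 1.534]
contact_force: [-1.8, -11.4, -3.5]
grip_width: 37.9
finger_force: 30.0
```

Request:
{"fn": "jog_arm", "kwargs": {
  "dp": [
    [0,0,0],
    [0,0,0],
    [0,0,0],
    [0,0,0],
    [0,0,0],
    [0,0,0]
  ],
  "twist": [0,0,0,0,0,0],
  "jaw": 0.0918
}}

```text
time: 13.3
tool_pos: [556.6, -25.6, 130.2]
tcp_rot: [3.142, 0.0, 1.534]
contact_force: [-1.0, -0.3, -0.2]
grip_width: 90.4
finger_force: 0.0
```

Request:
{"fn": "jog_arm", "kwargs": {
  "dp": [
    [0,0,-0.02],
    [0,0,-0.03],
    [0,0,-0.03],
    [-0.03,0,-0.03],
    [-0.05,0,0],
    [-0.06,0,0],
    [-0.06,0,0],
    [-0.06,0,0],
    [0,0,0]
  ],
  "twist": [0,0,0,0,0,0,0,0,0]
}}

```text
time: 14.42
tool_pos: [546.0, -289.7, 239.3]
tcp_rot: [-3.141, 0.001, 1.529]
contact_force: [-0.2, -0.3, -0.2]
grip_width: 91.8
finger_force: 0.0
```

```bash
python3 obs.py 1; python3 - <<'E'
from h import *
im={n:bot.capture(n) for n in P}
t=[]
for n,(x,y,w,h) in dict(scene=(240,165,90,90),top=(250,175,90,90)).items():
    t.append(cv2.resize(im[n][y:y+h,x:x+w],(400,400),interpolation=cv2.INTER_CUBIC));cv2.imwrite(f"pics/{n}6.png",im[n])
cv2.imwrite("pics/c6.png",np.hstack(t))
E
```

```text
14.47 [ 546.4 -287.2  239.5] [-3.1409e+00 -6.0000e-04  1.5305e+00] [-0.2  1.   0.5] [-0.05 -0.12  0.05] 91.6 0.0
```

View pics/c6.png

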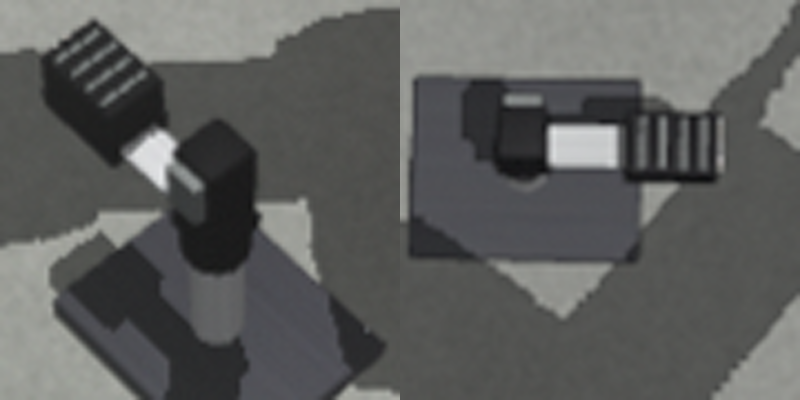

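The light sits on the tongue with about 18 px of white showing in the top view. I'll check that against the home pose numerically and refine the handle position.

```bash
python3 - <<'E'
from h import *
im=cv2.imread("pics/top6.png");q=[559.3,57.3,-1.607]
pr=lambda x,y,z:proj("top",place([np.array([[x,y,z]],float)],q)[0])[0].round(1)
print("pred handle face",pr(15,0,130),"mouth60",pr(60,0,130),"light top near",pr(60,0,163.5),"far",pr(116,0,163.5),"handle top c",pr(0,0,185))
r=int(round(pr(40,0,130)[1]));print("row",r,[(c,int(im[r-1:r+2,c].mean())) for c in range(362-0-0 if 0 else 360,420)] if 0 else [(c,int(im[r-1:r+2,c].mean())) for c in range(264,320)])
# handle dark fit in scene+top: handle-only mask, top view lit
for n in P:
    i=cv2.imread(f"pics/{n}6.png").max(2);print(n,[round(float(v),1) for v in proj(n,place([np.array([[0,0,185.]])],q)[0])[0]])
    u,v=proj(n,place([np.array([[0,0,185.]])],q)[0])[0].round().astype(int)
    print(i[v,u-14:u+15]);print(i[v-14:v+15,u])
E
```

```text
pred handle face [283.5 206.9] mouth60 [300.5 207.3] light top near [300.9 205.6] far [322.5 206.1] handle top c [277.7 203.9]
row 207 [(264, 76), (265, 73), (266, 59), (267, 46), (268, 47), (269, 47), (270, 42), (271, 29), (272, 37), (273, 46), (274, 46), (275, 47), (276, 47), (277, 48), (278, 48), (279, 49), (280, 49), (281, 45), (282, 49), (283, 144), (284, 209), (285, 204), (286, 203), (287, 203), (288, 203), (289, 202), (290, 202), (291, 202), (292, 201), (293, 201), (294, 201), (295, 201), (296, 201), (297, 204), (298, 178), (299, 100), (300, 72), (301, 35), (302, 45), (303, 81), (304, 108), (305, 78), (306, 42), (307, 42), (308, 97), (309, 120), (310, 49), (311, 43), (312, 63), (313, 99), (314, 95), (315, 41), (316, 41), (317, 82), (318, 105), (319, 66)]
scene [287.6, 197.4]
[223 222 218 217 221 162  74  38  40  41  41  41  42  42  43  44  43  44
  41  44  41  44  69  82  83  83  81  81  81]
[86 86 85 84 85 84 82 81 70 42 41 42 42 42 43 45 44 45 46 46 46 42 34 29
 27 28 28 26 29]
top [277.7, 203.9]
[ 47  49  50  51  49  51  52  43  34  45  45  46  45  47  46  47  47  44
  42 146 215 210 208 207 207 207 207 207 206]
[146 152 121  73  84  79 109 137 108  47  40  44  44  45  46  48  49  49
  51  49  36  26  25  25  33  53  89 103  90]
```

The light reads home. Moving over the handle.

Request:
{"fn": "jog_arm", "kwargs": {
  "dp": [
    [0.0492,-0.0001,0],
    [0.0492,-0.0001,0],
    [0.0492,-0.0001,0],
    [0.0492,-0.0001,0],
    [0.0492,-0.0001,0],
    [0.0492,-0.0001,0],
    [0.0492,0,0],
    [0,0,0],
    [0,0,0]
  ],
  "twist": [0,0,0,0,0,0,0,-0.25,0]
}}

```text
time: 15.7
tool_pos: [558.6, 59.7, 240.4]
tcp_rot: [3.141, 0.0, 1.541]
contact_force: [-0.3, -0.3, -0.0]
grip_width: 91.9
finger_force: 0.0
```

```bash
python3 obs.py 1
```

```text
15.75 [558.8  58.9 240.4] [3.1414e+00 4.0000e-04 1.5391e+00] [ 0.5 -0.4 -1. ] [-0.02 -0.11 -0.03] 91.8 0.0
```

Request:
{"fn": "jog_arm", "kwargs": {
  "dp": [
    [-0.001,0.0005,0.02],
    [0,0,0.025],
    [0,0,0.025],
    [0,0,0.015],
    [0,0,0.009],
    [0,0,0],
    [0,0,0]
  ],
  "twist": [0,0,0,0,0,0,0]
}}

```text
time: 16.62
tool_pos: [560.1, 57.7, 147.0]
tcp_rot: [3.14, 0.0, 1.538]
contact_force: [-0.1, -0.8, -0.2]
grip_width: 91.9
finger_force: 0.0
```

```bash
python3 obs.py 2; python3 - <<'E'
from h import *
im=bot.capture("scene")
x,y,w,h=235,140,100,90
cv2.imwrite("pics/c7.png",cv2.resize(im[y:y+h,x:x+w],(660,594),interpolation=cv2.INTER_CUBIC))
E
```

```text
16.68 [560.1  57.7 147.1] [3.1400e+00 1.0000e-04 1.5384e+00] [ 0.  -0.4  0.9] [-0.04 -0.14  0.01] 91.9 0.0
16.73 [560.   57.7 147. ] [3.1400e+00 1.0000e-04 1.5385e+00] [ 0.3  0.5 -0.7] [-0.03 -0.07 -0.  ] 91.8 0.0
```

View pics/c7.png

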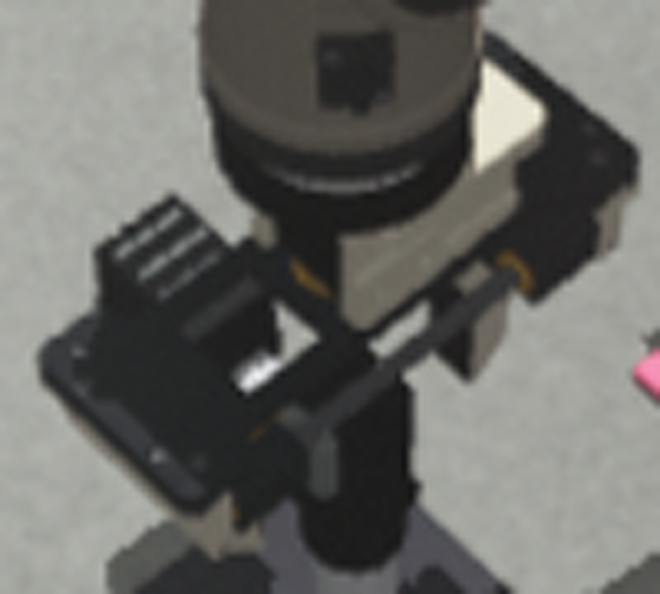

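The fingers straddle the handle, at about (360,450) in the crop, with the button at (322,460) facing the near finger. Closing the jaw.

Request:
{"fn": "jog_arm", "kwargs": {
  "dp": [
    [0,0,0.001],
    [0,0,0],
    [0,0,0],
    [0,0,0],
    [0,0,0],
    [0,0,0],
    [0,0,0],
    [0,0,0],
    [0,0,0]
  ],
  "twist": [0,0,0,0,0,0,0,0,0],
  "jaw": 0.0
}}

```text
time: 17.9
tool_pos: [560.6, 57.7, 145.3]
tcp_rot: [3.139, -0.0, 1.538]
contact_force: [5.6, -0.0, -3.7]
grip_width: 32.1
finger_force: 30.0
```

```bash
python3 obs.py 2
```

```text
17.95 [560.6  57.7 145.3] [ 3.1394 -0.      1.538 ] [ 4.6 -0.2 -3.3] [-0.04 -0.84 -0.11] 31.7 30.0
18.0 [560.6  57.7 145.3] [ 3.1394e+00 -1.0000e-04  1.5380e+00] [ 5.4 -0.4 -2.8] [-0.05 -0.83 -0.12] 31.6 30.0
```

The opening of 32–33 mm means the button is fully in. Correcting sideways by 1 mm and pulling up.

Request:
{"fn": "jog_arm", "kwargs": {
  "dp": [
    [0,0.001,0],
    [0,0,-0.005],
    [0,0,-0.01],
    [0,0,-0.01],
    [0,0,-0.01],
    [0,0,-0.01],
    [0,0,0]
  ],
  "twist": [0,0,0,0,0,0,0]
}}

```text
time: 18.88
tool_pos: [560.6, 57.7, 191.2]
tcp_rot: [3.141, 0.0, 1.538]
contact_force: [1.8, 0.2, -4.6]
grip_width: 32.1
finger_force: 30.0
```

```bash
python3 obs.py 2
```

```text
18.93 [560.5  57.7 190.7] [3.1411e+00 2.0000e-04 1.5384e+00] [ 2.  0. -4.] [-0.05 -0.89 -0.17] 31.9 30.0
18.98 [560.6  57.7 190.4] [3.1413e+00 1.0000e-04 1.5384e+00] [ 2.  -0.5 -5.1] [ 0.01 -0.96 -0.16] 31.7 30.0
```

Request:
{"fn": "jog_arm", "kwargs": {
  "dp": [
    [0,0,-0.01],
    [0,0,-0.01],
    [0,0,-0.01],
    [0,0,-0.01],
    [0,0,-0.01],
    [0,0,-0.01],
    [0,0,-0.007],
    [0,0,0]
  ],
  "twist": [0,0,0,0,0,0,0,0]
}}

```text
time: 19.98
tool_pos: [560.6, 57.7, 257.9]
tcp_rot: [3.141, 0.0, 1.538]
contact_force: [2.0, -1.1, -4.4]
grip_width: 32.1
finger_force: 30.0
```

```bash
python3 obs.py 2
```

```text
20.02 [560.6  57.7 257.5] [3.1413e+00 2.0000e-04 1.5384e+00] [ 1.5 -1.  -4.2] [-0.01 -1.   -0.29] 31.6 30.0
20.07 [560.6  57.7 257.2] [3.1414e+00 2.0000e-04 1.5384e+00] [ 0.9 -0.9 -4.1] [-0.07 -0.95 -0.16] 31.7 30.0
```

Request:
{"fn": "jog_arm", "kwargs": {
  "dp": [
    [0,0,-0.003],
    [0,0,-0.003],
    [0,0,-0.002],
    [0,0,-0.002],
    [0,0,0],
    [0,0,0]
  ],
  "twist": [0,0,0,0,0,0]
}}

```text
time: 20.82
tool_pos: [560.5, 57.7, 265.4]
tcp_rot: [-3.139, 0.0, 1.538]
contact_force: [4.8, -0.5, -15.8]
grip_width: 32.1
finger_force: 30.0
```

```bash
python3 obs.py 2
```

```text
20.88 [560.5  57.7 265.4] [-3.1393e+00  1.0000e-04  1.5384e+00] [  5.9  -0.4 -16. ] [-0.1  -1.83 -0.11] 31.9 30.0
20.93 [560.5  57.7 265.4] [-3.1393e+00  1.0000e-04  1.5383e+00] [  4.6  -0.7 -15.8] [-0.12 -1.81 -0.12] 31.8 30.0
```

The mast is at the hard end: z has risen 120 mm and the pull is a steady 16 N. One last look.

```bash
python3 - <<'E'
from h import *
im=bot.capture("scene");cv2.imwrite("pics/c8.png",im)
o=bot.get_obs();print(o["tool_pos"],o["contact_force"],o["grip_width"])
E
```

```text
[560.45260773  57.70174036 265.36410262] [  5.0185463    0.45446788 -16.34147565] 32.012819999117525
```

View pics/c8.png

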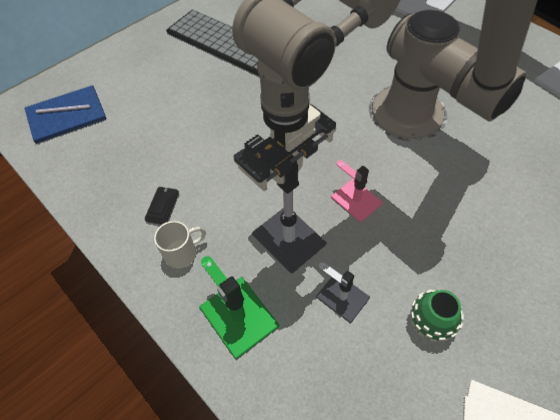

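The mast is fully up, with its rod visible at (288,205). The handle is in the gripper at (288,175), and the light is on the tongue at about (250,147). The mug, mouse and vase haven't moved. Handing in.

```bash
python3 -c "
from plant import bot
print(bot.close_job())"
```

```text
the job is handed in; nothing more can be done
None
```

The light is pushed fully home on the tongue and released. The pole is held at its top stop with the button squeezed in, the mug, mouse and vase were not moved, and the job was handed in at about 21 s.

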